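# Index the carving turntable at its marked notch and lock it

### The job

Set the carver's indexing turntable for fluting the bowl: turn the table by its upright wooden handle until the notch with the red mark faces the bolt, then push the bolt by its black knob fully home into that notch. Finally swing the red-knobbed locking lever all the way across behind the bolt, so that mallet blows cannot shake it out, and leave the loose things on the bench where they lie.

Things in the scene. Friction and masses are not known exactly. Their poses are not given: they have to be found in the camera images.
- table_axis (a point): Vertical axis of the turntable, on the fixed green stand, at the top of the steel index disc (60 mm above the bench). The stand's axes: z up, and its -y axis points from here along the line of the bolt. The disc is 200 mm across and 12 mm thick with 8 notches in its rim, 45 degrees apart; on it a plywood faceplate (142 mm across, top 78 mm above the bench) with a small bowl screwed on bottom up in the middle (80 mm across, top 109 mm above the bench).
- red_notch (a point): Mouth of the marked notch, on the disc's rim, 100 mm from the axis, 54 mm above the bench; turns with the table. A red stripe on top of the faceplate points to it and a red dot on the disc lies on either side of it. Notch: 16 mm wide, 26 mm deep, mouth bevelled by 3 mm.
- bolt_mouth (a point): Fixed point on the rim circle where the bolt enters the disc, 100 mm from the axis (in the stand's -y direction), 54 mm above the bench. The marked notch is lined up when it is here; a red line on the steel bridge over the bolt, just behind, shows the place.
- turntable (a joint): Angle of the table: 0 when the marked notch is exactly at the bolt, growing counter-clockwise seen from above. It starts between -2.0 and -0.5, so it must be turned counter-clockwise. It turns with light drag (about 0.2 N m) and stays where it is left. Only within about 0.07 of 0 does the bolt's round nose find the marked notch; it then centres it.
- turn_handle (a point): Middle of the upper part of the upright turning handle: a dark wooden cylinder 22 mm in diameter, 86 mm from the axis, from 69 to 131 mm above the bench; this point is 108 mm above the bench. It is fixed to the disc and turns with it; it stands 112.5 degrees counter-clockwise (from above) of the marked notch.
- index_bolt (a joint): Travel of the bolt: 0 drawn right back, 0.028 m fully home (stop). It slides towards the table's axis (stand +y) with about 3 N of drag and stays where it is left. The bar is 14 mm wide and 12 mm thick, 100 mm long, with a round nose; drawn back, its nose is 6 mm clear of the disc.
- bolt_knob (a point): Centre of the black upright knob on the bolt: a cylinder 22 mm in diameter, from 76 to 112 mm above the bench; this point is 94 mm above the bench. Bridge and stand below it are at most 71 mm high.
- lock_lever (a joint): Angle of the locking lever: 0 swung clear (parallel to the bolt, pointing away from the table), 1.571 fully closed across the track behind the bolt's tail (stop); it closes clockwise seen from above, with about 0.1 N m of drag, and stays where it is left. Starts between 0 and 0.3. The bolt's tail blocks it unless the bolt is home.
- lever_pivot (a point): Vertical axis of the locking lever, on the fixed stand, 54 mm above the bench.
- lever_knob (a point): Centre of the red upright knob at the lever's end: a cylinder 22 mm in diameter, 85 mm from the pivot, from 74 to 108 mm above the bench; this point is 91 mm above the bench.
- gouge_1: Carving gouge lying on the bench, 265 mm long, wooden handle 26 mm thick; origin under its middle. Leave alone.
- gouge_2: Carving gouge lying beside it, 258 mm long; origin under its middle. Leave alone.
- mallet: Carver's mallet lying on the bench, 266 mm long, 70 mm thick; origin under its middle. Leave alone.
- turned_bowl_2: Finished wooden bowl standing on the bench, 92 mm across, 35 mm high; origin under its middle. Leave alone.
- offcut_1: Sawn wooden block, 48 x 80 x 45 mm, lying on the bench; origin under its middle. Leave alone.
- offcut_6: Thin sawn wooden strip, 36 x 100 x 28 mm, lying on the end of a black cord; the lever may pass over it. Origin under its middle. Leave alone.

How it is judged (in metres and radians):
On the way, in this order (a step that is already met when the one before it is completed fails the run):
1. the marked notch is turned to the bolt, the bolt still out (value of joint turntable between -0.08 and 0.08 rad and value of joint index_bolt below 0.014 m), for 0.1 s.
2. the bolt is home in the marked notch, the lever still open (value of joint turntable between -0.04 and 0.04 rad and value of joint index_bolt above 0.024 m and value of joint lock_lever below 1.1 rad), for 0.2 s.
At the end, for the whole second after the job is handed in: The table stands with its marked notch at the bolt (within 0.04 rad), the bolt is in that notch by at least 24 of its 28 mm of travel, and the locking lever is closed behind it (beyond 1.47 of 1.57 rad) (value of joint turntable between -0.04 and 0.04 rad and value of joint index_bolt above 0.024 m and value of joint lock_lever above 1.47 rad); the robot touches nothing.
It fails at once if a gouge, the mallet, the loose bowl or a wooden block is shifted by more than 30 mm (distance of any of gouge_1, gouge_2, mallet, turned_bowl_2, offcut_1, offcut_6 from where it was at the start of the episode above 0.03 m).
It also fails if it takes over 72 s, if anything falls off the work surface, if the arm or the gripper's body presses on something with over 40 N, if the wrist force passes 120 N, or if a joint passes its speed limit or range.

### The arm

A 7-joint arm with a two-finger parallel gripper is mounted at the origin on a cart in front of the work surface, level with it; the furniture and walls round the work are solid. World frame = base frame: x ahead of the robot, y to its left, z up, the work surface at z = 0. Lengths are in mm, angles in rad, forces in N, time in s.
With the tool pointing down it reaches from about 400 to 875 mm from the base axis. Payload 4.4 kg.
Tool frame: the origin (TCP) lies between the finger pads; the fingertips stand 22 mm ahead of it and the grasp point (between the pads) lies 3 mm ahead of it; z points along the fingers, y is the line along which they close (so a half turn about z gives the same grasp; the last joint's range is limited). The gripper opens to 85 mm and grips with 20 to 120 N. Pads are 22 mm wide; open, the fingers measure 114 mm over their backs; the gripper's body (76 mm by 85 mm) begins 54 mm behind the grasp point. The pads swing forward as they close: fully open they stand 13 mm farther back than shut.
Start: joints at [1.276, 0.628, 0.038, 1.517, -0.027, 0.996, -0.02], TCP at [147.452, -633.068, 253.313] pointing down, gripper open.
Joint ranges: [-3.06, 3.06], [-0.37, 2.12], [-1.25, 1.32], [0.18, 2.47], [-1.1, 4.24], [0.23, 1.98], [-2.94, 2.94]. Speed limits (rad/s): [2.57, 2.57, 3.14, 3.14, 3.14, 3.14, 3.14].

### API

Orientations are given as [roll, pitch, yaw] about the fixed x, y, z axes, in that order (R = Rz(yaw) Ry(pitch) Rx(roll)).
In Python, from cell import ctrl gives the robot as it stands.
- The arm moves only by the tool step_arm, never from a script. Its argument "plan" is a list of rows, each an object of numbers: "dx", "dy", "dz": the shift along the tool's x, y, z scaled (see below); "ax", "ay", "az": the turn, a rotation vector about the tool's x, y, z scaled (see below); "gripper": the opening, from 0 (shut) to 1 (fully open). A call has 1 to 20 rows; each row shifts and turns the commanded pose from where the row before left it, along the tool's axes as they then stand; what a row does not reach is not made up. The controller multiplies each number of a shift by 0.3 m and each number of a turn by 90 degrees. A row lasts 1/8 s, in which the tool goes at most 62.5 mm and 10.7 degrees, less where a joint would pass 70% of its speed; a pose out of reach is approached as far as the arm can. A call with a number of a shift or a turn outside -1 to 1 is refused whole. A call with a gripper value outside its range is refused whole. The fingers move at their own pace and stop on an object; the grip force is fixed at half the most. Time passes only in rows, so rows that do not move let the fingers close. It gives the time, the measured TCP pose, the force, the opening and the grip force at its end, in the units of the state.
- ctrl.read_state(): the state, without advancing time (a new reading comes with each control period).
- ctrl.get_image(name): name is "side" or "top" or "wrist"; returns a dict with "color" (480x640x3 uint8, red, green, blue), "range_z" (480x640 float32, mm along the optical axis (not along the pixel's ray), 0 where there is no reading), "fx", "fy", "cx", "cy" (pixels), "k1" (the pictures are not rectified: a ray, as slopes to the right and down, at radius r is drawn at 1 + k1 r^2 times it, then the intrinsics apply), "T" (4x4, takes a point from camera to world coordinates); the wrist camera has in their place "T_tool_cam" (4x4, takes a point from camera to tool coordinates, whose origin is the TCP and whose axes are the flange's). Camera axes: x right, y down, z forward; pixel columns grow to the right and rows downward; lengths in mm; the calibration is good to about 2 mm. A picture is of the moment at which its call begins: read the wrist's pose just before it.
- ctrl.finish_job(): hands the job in; it is judged then, once.
The state is a dict: "clock": time; "qpos": joint angles; "qd": joint speeds; "tau": joint torques, N m; "eef_pos": TCP position; "tool_rot": TCP orientation; "force": force on the tool from outside, world axes, zero at the start; "torque": the same for the moment, N m; "width": finger opening in mm; "gripper_force": force on a finger pad.
Only numpy, scipy, OpenCV 4.12 (cv2) and the standard library are available. Lean on these libraries where they do the work, as an engineer would, in place of code of your own. Each camera call takes 0.05 s, during which the arm holds its last target. There are 200 camera calls.

## Working session

There is one attempt and no reset: what is moved stays moved. The work goes in short steps, Python scripts to look and compute and a tool call to move; the robot and the scene stay as the last step left them, time stands still between calls to the robot, and variables do not carry over. Pictures are saved under pics/ and viewed, at most 10 in all, crops included, and the job is handed in when it is done.

Besides the shell and the picture viewer there is one more tool, called after "Emit:" as name([rows], argument=value, ...), one row to a line, values as JSON. step_arm: Moves the arm, as the interface text tells. Shifts and turns lie within -1 to 1; 1 stands for 0.3 m of shift or 90 degrees of turn. Its arguments: {"type":"object","properties":{"plan":{"type":"array"}},"required":["plan"]}

```bash
mkdir -p pics; cat > h.py <<'E'
import numpy as np, cv2
from cell import ctrl
def snap(n,f):
    im=ctrl.get_image(n); cv2.imwrite('pics/'+f,im['color'][:,:,::-1]); return im
def ray(im,u,v,T=None):
    x=(u-im['cx'])/im['fx'];y=(v-im['cy'])/im['fy'];X,Y=x,y
    for _ in range(10):
        s=1+im['k1']*(X*X+Y*Y);X,Y=x/s,y/s
    T=im['T'] if T is None else T
    return T[:3,3],T[:3,:3]@np.array([X,Y,1])
def onz(im,u,v,z,T=None):
    o,d=ray(im,u,v,T);return o+d*(z-o[2])/d[2]
E
python3 - <<'E'
from h import *
s=ctrl.read_state();print(s)
for n in('top','side'):
    im=snap(n,n+'0.png');print(n,im['T'].round(2).tolist(),im['fx'],im['k1'])
    np.savez(n+'0.npz',**im)
E
```

```text
{'clock': 0.0, 'qpos': array([ 1.27622499,  0.62935909,  0.03844833,  1.5183994 , -0.02701354,
        0.99628556, -0.02002151]), 'qd': array([ 5.32906938e-04, -4.94165207e-04, -1.66002895e-03,  2.71817241e-04,
        4.12110058e-04, -2.86950902e-06, -1.08552862e-03]), 'tau': array([ 2.48727042e-05, -5.63395214e+01,  1.22663241e+00, -1.93443096e+01,
        1.10309984e-02,  1.06751028e-02,  2.70329150e-05]), 'eef_pos': array([ 147.30022424, -632.4765416 ,  252.37072198]), 'tool_rot': array([-3.13965951e+00,  1.92747180e-05,  2.28736606e-01]), 'force': array([ 0.70179896, -0.19071336, -0.94812949]), 'torque': array([-0.0071645 ,  0.01557538, -0.00519354]), 'gripper_force': 0.0, 'width': 85.29184347898973}
top [[0.01, -1.0, 0.08, 453.2], [-1.0, -0.01, -0.01, -134.71], [0.01, -0.08, -1.0, 1274.04], [0.0, 0.0, 0.0, 1.0]] 454.71173273769205 -0.07799941573008363
side [[0.93, -0.14, 0.35, -56.01], [-0.38, -0.38, 0.85, -1634.36], [0.01, -0.91, -0.4, 811.16], [0.0, 0.0, 0.0, 1.0]] 587.9469748287571 -0.19354073193994084
```

View pics/top0.png

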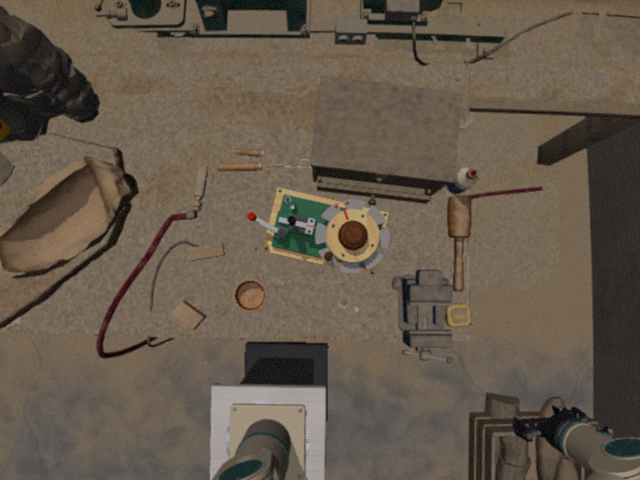

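View pics/side0.png

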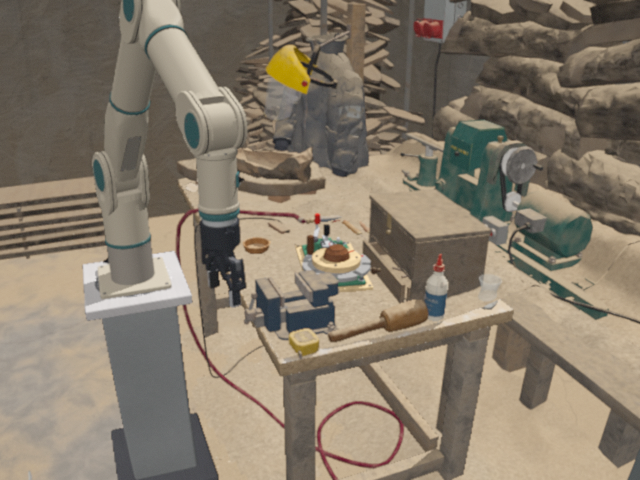

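The top view shows the bowl and table at about (352,236), the red stripe near (346,212), the handle near (328,257), the bolt knob near (292,221), and the lever knob near (252,216). The side view shows the arm at the right of the bench and a wooden chest just behind the table.

```bash
python3 - <<'E'
from h import *
im=dict(np.load('top0.npz'));c=im['color'][:,:,::-1]
cr=c[170:290,235:405];cv2.imwrite('pics/crop0.png',cv2.resize(cr,None,fx=4.7,fy=4.7,interpolation=cv2.INTER_CUBIC))
for n,u,v,z in [('axis bowl top',352,235,109),('handle',328,257,131),('bknob',292,221,112),('lknob',252,216,108),('stripe',346,212,78)]:
    print(n,onz(im,u,v,z).round(1), im['range_z'][v,u])
hsv=cv2.cvtColor(c,cv2.COLOR_BGR2HSV)
m=(((hsv[...,0]<6)|(hsv[...,0]>174))&(hsv[...,1]>150)&(hsv[...,2]>110)).astype(np.uint8)
m[:170]=0;m[290:]=0;m[:,:235]=0;m[:,405:]=0
n,l,s,ce=cv2.connectedComponentsWithStats(m)
for i in range(1,n):print(s[i],ce[i].round(1))
# chest heights
for u,v in[(330,90),(320,170),(400,150),(440,170),(350,185)]:
    o,d=ray(im,u,v);print(u,v,(o+d*im['range_z'][v,u]).round())
E
```

```text
axis bowl top [ 562.1 -220.8  109. ] 1174.87
handle [ 503.7 -159.2  131. ] 1147.4004
bknob [596.  -65.9 112. ] 1167.584
lknob [608.2  38.  108. ] 1178.3525
stripe [ 626.1 -206.8   78. ] 1208.5746
[346 202   3   2   5] [347.2 202.6]
[335 206   3   2   6] [336.  206.5]
[344 210   4   9  11] [345.5 213.7]
[247 212   8   7  42] [250.5 215.1]
330 90 [ 905. -158.  214.]
320 170 [ 721. -136.  151.]
400 150 [ 759. -328.  210.]
440 170 [ 711. -423.  214.]
350 185 [ 712. -221.   14.]
```

View pics/crop0.png

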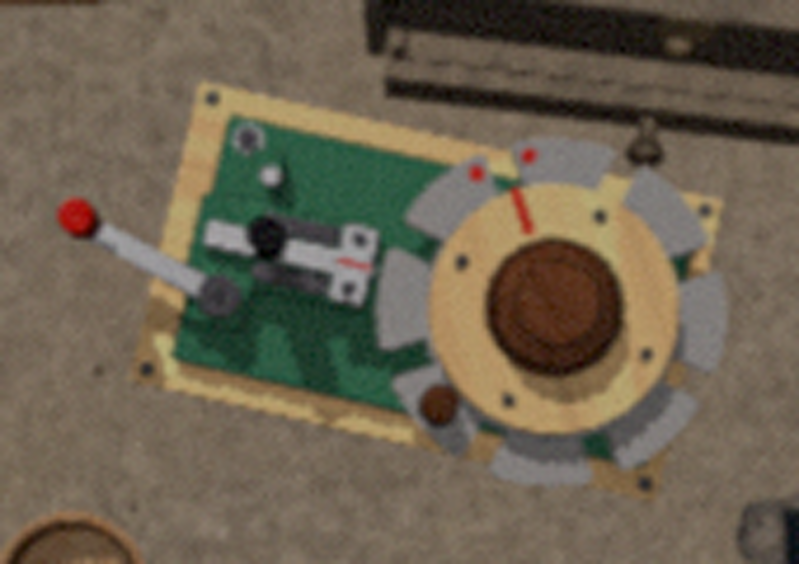

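The crop shows the bolt knob top at (267,232), the handle top at (440,405), the lever knob at (76,217), the lever pivot at (220,296), and the red dots at (476,174) and (528,156). The table needs about 95° counter-clockwise.

```bash
python3 - <<'E'
from h import *
im=dict(np.load('top0.npz'))
P={}
for n,u,v,z in [('bowl',555,303,109),('plate',555,309,78),('handle',440,405,131),('bknob',267,233,112),('lknob',77,217,108),('pivot',220,296,62),('dot1',476,174,60),('dot2',528,156,60),('tail',208,235,60),('line0',340,263,71),('line1',370,266,71)]:
    P[n]=onz(im,235+u/4.7-.4,170+v/4.7-.4,z);print(n,P[n].round(1))
A=P['plate'][:2]
for n in P:
    d=P[n][:2]-A;print(n,np.hypot(*d).round(1),np.degrees(np.arctan2(d[1],d[0])).round(1))
d=P['lknob']-P['pivot'];print(np.hypot(*d[:2]),np.degrees(np.arctan2(d[1],d[0])))
E
```

```text
bowl [ 564.6 -222.6  109. ]
plate [ 564.1 -224.9   78. ]
handle [ 506.8 -159.7  131. ]
bknob [600.7 -64.3 112. ]
lknob [608.8  40.7 108. ]
pivot [570.6 -35.2  62. ]
dot1 [ 643.  -180.4   60. ]
dot2 [ 653.9 -210.2   60. ]
tail [605.7 -27.4  60. ]
line0 [ 589.3 -103.5   71. ]
line1 [ 587.9 -120.5   71. ]
bowl 2.4 79.8
plate 0.0 0.0
handle 86.9 131.3
bknob 164.7 77.2
lknob 269.3 80.5
pivot 189.9 88.1
dot1 90.6 29.5
dot2 90.9 9.3
tail 201.8 78.1
line0 124.1 78.3
line1 107.1 77.2
84.91050155628328 63.26814405624755
```

Emit:
step_arm([
  {"dx": 0.127,"dy": -0.105,"gripper": 1},
  {"dx": 0.127,"dy": -0.105,"gripper": 1},
  {"dx": 0.127,"dy": -0.105,"gripper": 1},
  {"dx": 0.127,"dy": -0.105,"gripper": 1},
  {"dx": 0.127,"dy": -0.105,"gripper": 1},
  {"dx": 0.127,"dy": -0.105,"gripper": 1},
  {"dx": 0.127,"dy": -0.105,"gripper": 1},
  {"dx": 0.127,"dy": -0.105,"gripper": 1},
  {"dx": 0.127,"dy": -0.105,"gripper": 1},
  {"dx": 0.127,"dy": -0.105,"gripper": 1},
  {"dx": 0.127,"dy": -0.105,"gripper": 1},
  {"dx": 0.127,"dy": -0.105,"gripper": 1},
  {"az": 0.098,"gripper": 1},
  {"az": 0.098,"gripper": 1},
  {"az": 0.098,"gripper": 1},
  {"az": 0.098,"gripper": 1},
  {"az": 0.098,"gripper": 1},
  {"az": 0.098,"gripper": 1},
  {"az": 0.098,"gripper": 1},
  {"gripper": 1},
])

```text
invalid input
```

Emit:
step_arm([
  {"dx": 0.127,"dy": -0.105,"dz": 0,"ax": 0,"ay": 0,"az": 0,"gripper": 1},
  {"dx": 0.127,"dy": -0.105,"dz": 0,"ax": 0,"ay": 0,"az": 0,"gripper": 1},
  {"dx": 0.127,"dy": -0.105,"dz": 0,"ax": 0,"ay": 0,"az": 0,"gripper": 1},
  {"dx": 0.127,"dy": -0.105,"dz": 0,"ax": 0,"ay": 0,"az": 0,"gripper": 1},
  {"dx": 0.127,"dy": -0.105,"dz": 0,"ax": 0,"ay": 0,"az": 0,"gripper": 1},
  {"dx": 0.127,"dy": -0.105,"dz": 0,"ax": 0,"ay": 0,"az": 0,"gripper": 1},
  {"dx": 0.127,"dy": -0.105,"dz": 0,"ax": 0,"ay": 0,"az": 0,"gripper": 1},
  {"dx": 0.127,"dy": -0.105,"dz": 0,"ax": 0,"ay": 0,"az": 0,"gripper": 1},
  {"dx": 0.127,"dy": -0.105,"dz": 0,"ax": 0,"ay": 0,"az": 0,"gripper": 1},
  {"dx": 0.127,"dy": -0.105,"dz": 0,"ax": 0,"ay": 0,"az": 0,"gripper": 1},
  {"dx": 0.127,"dy": -0.105,"dz": 0,"ax": 0,"ay": 0,"az": 0,"gripper": 1},
  {"dx": 0.127,"dy": -0.105,"dz": 0,"ax": 0,"ay": 0,"az": 0,"gripper": 1},
])

```text
clock: 1.6
eef_pos: [507.7, -159.8, 253.1]
tool_rot: [-3.142, 0.0, 0.229]
force: [0.1, -0.4, -0.1]
width: 85.6
gripper_force: 0.0
```

Works with full rows. Now turn by −62° in yaw.

Emit:
step_arm([
  {"dx": 0,"dy": 0,"dz": 0,"ax": 0,"ay": 0,"az": 0.098,"gripper": 1},
  {"dx": 0,"dy": 0,"dz": 0,"ax": 0,"ay": 0,"az": 0.098,"gripper": 1},
  {"dx": 0,"dy": 0,"dz": 0,"ax": 0,"ay": 0,"az": 0.098,"gripper": 1},
  {"dx": 0,"dy": 0,"dz": 0,"ax": 0,"ay": 0,"az": 0.098,"gripper": 1},
  {"dx": 0,"dy": 0,"dz": 0,"ax": 0,"ay": 0,"az": 0.098,"gripper": 1},
  {"dx": 0,"dy": 0,"dz": 0,"ax": 0,"ay": 0,"az": 0.098,"gripper": 1},
  {"dx": 0,"dy": 0,"dz": 0,"ax": 0,"ay": 0,"az": 0.098,"gripper": 1},
  {"dx": 0,"dy": 0,"dz": 0.1,"ax": 0,"ay": 0,"az": 0,"gripper": 1},
  {"dx": 0,"dy": 0,"dz": 0.1,"ax": 0,"ay": 0,"az": 0,"gripper": 1},
  {"dx": 0,"dy": 0,"dz": 0,"ax": 0,"ay": 0,"az": 0,"gripper": 1},
])

```text
clock: 2.85
eef_pos: [505.3, -160.5, 191.4]
tool_rot: [3.139, 0.004, -0.849]
force: [-0.5, -0.1, 0.0]
width: 85.3
gripper_force: 0.0
```

```bash
python3 - <<'E'
from h import *
s=ctrl.read_state();print(s['eef_pos'],s['tool_rot'],s['qpos'])
im=snap('wrist','w1.png');print(im['T_tool_cam'].round(2).tolist())
np.savez('w1.npz',s_pos=s['eef_pos'],s_rot=s['tool_rot'],**im)
E
```

```text
[ 505.320401   -160.5444046   191.42893816] [ 3.13868809  0.00445226 -0.84874841] [ 0.07727957  0.55744179  0.26435968  1.9169331  -0.21600253  0.69989036
 -1.94942834]
[[-0.0, -0.96, -0.27, 69.66], [1.0, -0.0, 0.0, 0.35], [-0.0, -0.27, 0.96, -120.36], [0.0, 0.0, 0.0, 1.0]]
```

View pics/w1.png

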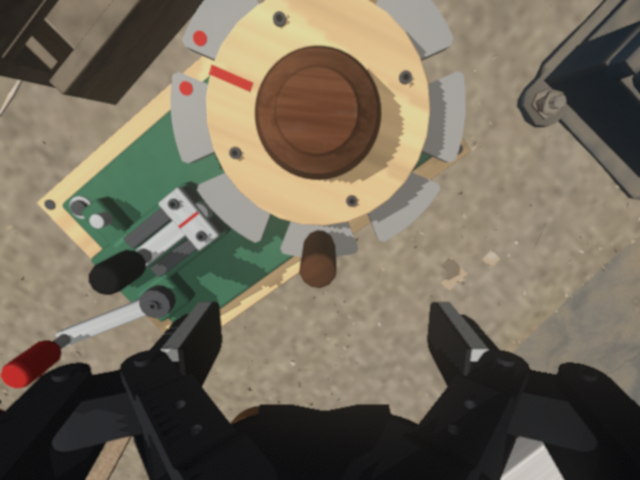

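Wrist view: handle top at (319,271), red dots at (200,38) and (186,88), bridge line at (188,220), pivot at (157,301), bolt knob top at (105,280), lever knob top at (18,370). The handle is centred between the fingers.

```bash
python3 - <<'E'
from h import *
from scipy.spatial.transform import Rotation as Ro
im=dict(np.load('w1.npz'));T=np.eye(4);T[:3,:3]=Ro.from_euler('xyz',im['s_rot']).as_matrix();T[:3,3]=im['s_pos'];T=T@im['T_tool_cam']
P={}
for n,u,v,z in [('plate',318,108,78),('bowl',318,111,109),('handle',319,271,131),('dot1',186,88,60),('dot2',200,38,60),('line0',178,230,71),('line1',198,211,71),('bk',105,280,112),('pivot',157,301,62),('lk',18,370,108)]:
    P[n]=onz(im,u,v,z,T);d=P[n]-P['plate'];print(n,P[n].round(1),np.hypot(*d[:2]).round(1),np.degrees(np.arctan2(d[1],d[0])).round(1))
d=P['lk']-P['pivot'];print(np.hypot(*d[:2]),np.degrees(np.arctan2(d[1],d[0])))
E
```

```text
plate [ 568.9 -228.2   78. ] 0.0 0.0
bowl [ 565.6 -225.   109. ] 4.5 136.3
handle [ 509.4 -161.8  131. ] 89.1 131.9
dot1 [ 644.4 -180.7   60. ] 89.2 32.1
dot2 [ 654.9 -211.    60. ] 87.6 11.3
line0 [ 590.9 -102.    71. ] 128.1 80.1
line1 [ 588.2 -122.5   71. ] 107.4 79.6
bk [599.9 -65.3 112. ] 165.8 79.2
pivot [572.1 -39.8  62. ] 188.4 89.0
lk [610.8  33.8 108. ] 265.3 80.9
83.13852204149342 62.21427082331491
```

Emit:
step_arm([
  {"dx": 0.007,"dy": 0,"dz": 0.08,"ax": 0,"ay": 0,"az": 0,"gripper": 1},
  {"dx": 0,"dy": 0,"dz": 0.08,"ax": 0,"ay": 0,"az": 0,"gripper": 1},
  {"dx": 0,"dy": 0,"dz": 0.08,"ax": 0,"ay": 0,"az": 0,"gripper": 1},
  {"dx": 0,"dy": 0,"dz": 0,"ax": 0,"ay": 0,"az": 0,"gripper": 0.2},
  {"dx": 0,"dy": 0,"dz": 0,"ax": 0,"ay": 0,"az": 0,"gripper": 0},
  {"dx": 0,"dy": 0,"dz": 0,"ax": 0,"ay": 0,"az": 0,"gripper": 0},
  {"dx": 0,"dy": 0,"dz": 0,"ax": 0,"ay": 0,"az": 0,"gripper": 0},
  {"dx": 0,"dy": 0,"dz": 0,"ax": 0,"ay": 0,"az": 0,"gripper": 0},
  {"dx": 0,"dy": 0,"dz": 0,"ax": 0,"ay": 0,"az": 0,"gripper": 0},
])

```text
clock: 4.03
eef_pos: [509.5, -162.8, 122.8]
tool_rot: [-3.14, -0.002, -0.848]
force: [-0.3, 0.6, 5.8]
width: 20.6
gripper_force: 58.7
```

Emit:
step_arm([
  {"dx": 0.0007,"dy": 0.02,"dz": 0,"ax": 0,"ay": 0,"az": -0.0444,"gripper": 0},
  {"dx": 0.0007,"dy": 0.02,"dz": 0,"ax": 0,"ay": 0,"az": -0.0444,"gripper": 0},
  {"dx": 0.0007,"dy": 0.02,"dz": 0,"ax": 0,"ay": 0,"az": -0.0444,"gripper": 0},
  {"dx": 0.0007,"dy": 0.02,"dz": 0,"ax": 0,"ay": 0,"az": -0.0444,"gripper": 0},
  {"dx": 0.0007,"dy": 0.02,"dz": 0,"ax": 0,"ay": 0,"az": -0.0444,"gripper": 0},
  {"dx": 0.0007,"dy": 0.02,"dz": 0,"ax": 0,"ay": 0,"az": -0.0444,"gripper": 0},
  {"dx": 0.0007,"dy": 0.02,"dz": 0,"ax": 0,"ay": 0,"az": -0.0444,"gripper": 0},
])

```text
clock: 4.9
eef_pos: [487.3, -196.8, 122.8]
tool_rot: [-3.14, -0.005, -0.357]
force: [4.1, 1.9, 2.9]
width: 20.1
gripper_force: 58.5
```

Emit:
step_arm([
  {"dx": 0.0007,"dy": 0.02,"dz": 0,"ax": 0,"ay": 0,"az": -0.0444,"gripper": 0},
  {"dx": 0.0007,"dy": 0.02,"dz": 0,"ax": 0,"ay": 0,"az": -0.0444,"gripper": 0},
  {"dx": 0.0007,"dy": 0.02,"dz": 0,"ax": 0,"ay": 0,"az": -0.0444,"gripper": 0},
  {"dx": 0.0007,"dy": 0.02,"dz": 0,"ax": 0,"ay": 0,"az": -0.0444,"gripper": 0},
  {"dx": 0.0007,"dy": 0.02,"dz": 0,"ax": 0,"ay": 0,"az": -0.0444,"gripper": 0},
  {"dx": 0.0007,"dy": 0.02,"dz": 0,"ax": 0,"ay": 0,"az": -0.0444,"gripper": 0},
  {"dx": 0.0007,"dy": 0.02,"dz": 0,"ax": 0,"ay": 0,"az": -0.0444,"gripper": 0},
  {"dx": 0,"dy": 0,"dz": 0,"ax": 0,"ay": 0,"az": 0,"gripper": 0},
])

```text
clock: 5.9
eef_pos: [483.9, -237.7, 122.8]
tool_rot: [3.14, -0.008, 0.131]
force: [5.0, 3.1, 1.7]
width: 20.1
gripper_force: 59.1
```

```bash
python3 - <<'E'
from h import *
s=ctrl.read_state()
im=snap('wrist','w2.png')
np.savez('w2.npz',s_pos=s['eef_pos'],s_rot=s['tool_rot'],**im)
E
```

```text
(no output)
```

View pics/w2.png

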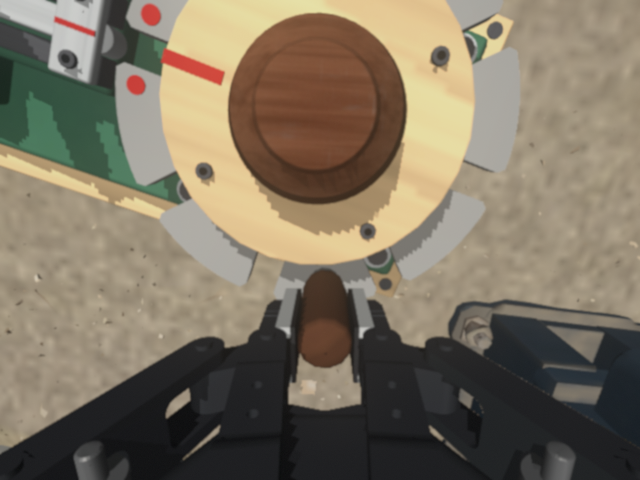

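The view shows the dots at (151,15) and (136,86), and the bridge line from (55,18) to (96,33); the notch is almost in line.

```bash
cat >> h.py <<'E'
from scipy.spatial.transform import Rotation as Ro
def toolT(im):
    T=np.eye(4);T[:3,:3]=Ro.from_euler('xyz',im['s_rot']).as_matrix();T[:3,3]=im['s_pos'];return T@im['T_tool_cam']
E
python3 - <<'E'
from h import *
im=dict(np.load('w2.npz'));T=toolT(im);c=im['color']
m=((c[...,0]>150)&(c[...,1]<90)&(c[...,2]<90)).astype(np.uint8);n,l,s,ce=cv2.connectedComponentsWithStats(m)
for i in range(1,n):
  if s[i][4]>20:
    z=71 if ce[i][0]<110 else 60
    if ce[i][0]>165:z=78
    pts=np.argwhere(l==i)[:,::-1].astype(float)
    W=np.array([onz(im,u,v,z,T)[:2] for u,v in pts]);w,V=np.linalg.eigh(np.cov(W.T))
    a=np.degrees(np.arctan2(V[1,1],V[0,1]))
    print(ce[i].round(1),s[i][4],W.mean(0).round(1),'axis angle',(a%180).round(1),w.round(1))
print(onz(im,317,108,78,T),onz(im,315,106,109,T))
E
```

```text
[150.5  14.5] 287 [ 601.3 -141.8] axis angle 53.0 [4.2 4.5]
[74.4 26.2] 151 [ 589.6 -113.8] axis angle 77.9 [ 0.2 24.3]
[191.7  66.1] 765 [ 578.9 -168.1] axis angle 77.3 [ 2.1 58.2]
[135.6  84.5] 250 [ 570.2 -134.6] axis angle 68.3 [4.2 4.6]
[ 569.06491226 -223.9670233    78.        ] [ 566.38942391 -224.12050603  109.        ]
```

Emit:
step_arm([
  {"dx": 0,"dy": 0.005,"dz": 0,"ax": 0,"ay": 0,"az": -0.0111,"gripper": 0},
  {"dx": 0,"dy": 0,"dz": 0,"ax": 0,"ay": 0,"az": 0,"gripper": 0},
  {"dx": 0,"dy": 0,"dz": 0,"ax": 0,"ay": 0,"az": 0,"gripper": 1},
  {"dx": 0,"dy": 0,"dz": 0,"ax": 0,"ay": 0,"az": 0,"gripper": 1},
  {"dx": 0,"dy": 0,"dz": 0,"ax": 0,"ay": 0,"az": 0,"gripper": 1},
  {"dx": 0,"dy": 0,"dz": 0,"ax": 0,"ay": 0,"az": 0,"gripper": 1},
  {"dx": 0,"dy": 0,"dz": -0.1,"ax": 0,"ay": 0,"az": 0,"gripper": 1},
  {"dx": 0,"dy": 0,"dz": -0.1,"ax": 0,"ay": 0,"az": 0,"gripper": 1},
  {"dx": 0,"dy": 0,"dz": -0.1,"ax": 0,"ay": 0,"az": 0,"gripper": 1},
  {"dx": 0,"dy": 0,"dz": -0.1,"ax": 0,"ay": 0,"az": 0,"gripper": 1},
  {"dx": 0,"dy": 0,"dz": 0,"ax": 0,"ay": 0,"az": 0,"gripper": 1},
])

```text
clock: 7.32
eef_pos: [481.3, -240.6, 243.4]
tool_rot: [3.139, -0.004, 0.145]
force: [-0.1, -0.3, -0.6]
width: 85.4
gripper_force: 0.0
```

Emit:
step_arm([
  {"dx": 0.095,"dy": -0.104,"dz": 0,"ax": 0,"ay": 0,"az": 0,"gripper": 1},
  {"dx": 0.095,"dy": -0.104,"dz": 0,"ax": 0,"ay": 0,"az": 0,"gripper": 1},
  {"dx": 0.095,"dy": -0.104,"dz": 0,"ax": 0,"ay": 0,"az": 0,"gripper": 1},
  {"dx": 0.095,"dy": -0.104,"dz": 0,"ax": 0,"ay": 0,"az": 0,"gripper": 1},
  {"dx": 0.095,"dy": -0.104,"dz": 0,"ax": 0,"ay": 0,"az": 0,"gripper": 1},
  {"dx": 0,"dy": 0,"dz": 0,"ax": 0,"ay": 0,"az": 0.075,"gripper": 1},
  {"dx": 0,"dy": 0,"dz": 0,"ax": 0,"ay": 0,"az": 0.075,"gripper": 1},
  {"dx": 0,"dy": 0,"dz": 0,"ax": 0,"ay": 0,"az": 0.075,"gripper": 1},
  {"dx": 0,"dy": 0,"dz": 0,"ax": 0,"ay": 0,"az": 0,"gripper": 1},
])

```text
clock: 8.45
eef_pos: [597.8, -64.8, 240.1]
tool_rot: [3.141, 0.002, -0.207]
force: [0.3, 0.5, -0.5]
width: 85.4
gripper_force: 0.0
```

```bash
python3 - <<'E'
from h import *
s=ctrl.read_state();print(s['eef_pos'],s['tool_rot'])
im=snap('wrist','w3.png')
np.savez('w3.npz',s_pos=s['eef_pos'],s_rot=s['tool_rot'],**im)
E
```

```text
[597.84544207 -64.83618089 240.05406236] [ 3.14081001e+00  2.15557628e-03 -2.07062128e-01]
```

View pics/w3.png

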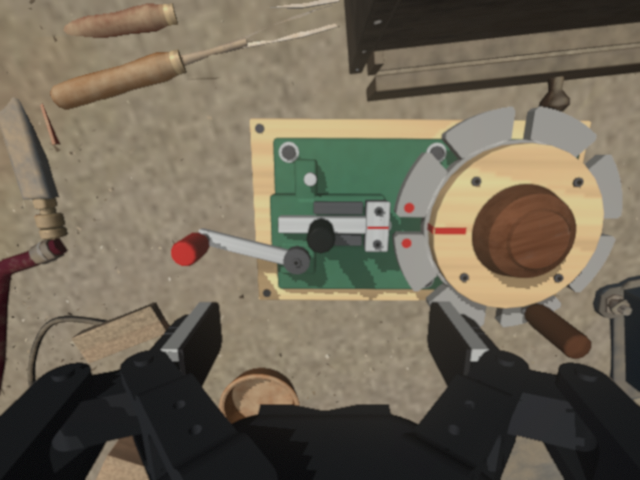

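The red stripe (row 230), the bridge line (row 227) and the dots (rows 208 and 243) line up. The bolt knob's top is at about (320,241), and the lever knob's top is at about (184,253).

```bash
python3 - <<'E'
from h import *
im=dict(np.load('w3.npz'));T=toolT(im)
for n,u,v,z in [('bk',320,241,112),('bkbase',321,233,94),('lk',184,253,108),('pivot',297,262,62),('d1',409,208,60),('d2',406.5,243,60),('st0',434,231,78),('st1',465,231,78),('line0',367,227.5,71),('line1',387,227.5,71)]:print(n,onz(im,u,v,z,T).round(1))
E
```

```text
bk [600.5 -63.  112. ]
bkbase [601.9 -63.9  94. ]
lk [611.5  40.3 108. ]
pivot [572.4 -35.2  62. ]
d1 [ 599.9 -141.6   60. ]
d2 [ 568.9 -135.    60. ]
st0 [ 580.3 -155.6   78. ]
st1 [ 574.9 -181.    78. ]
line0 [ 593.  -101.9   71. ]
line1 [ 589.5 -118.6   71. ]
```

Emit:
step_arm([
  {"dx": 0.009,"dy": 0,"dz": 0.077,"ax": 0,"ay": 0,"az": 0,"gripper": 1},
  {"dx": 0,"dy": 0,"dz": 0.077,"ax": 0,"ay": 0,"az": 0,"gripper": 1},
  {"dx": 0,"dy": 0,"dz": 0.077,"ax": 0,"ay": 0,"az": 0,"gripper": 1},
  {"dx": 0,"dy": 0,"dz": 0.077,"ax": 0,"ay": 0,"az": 0,"gripper": 1},
  {"dx": 0,"dy": 0,"dz": 0.077,"ax": 0,"ay": 0,"az": 0,"gripper": 1},
  {"dx": 0,"dy": 0,"dz": 0.072,"ax": 0,"ay": 0,"az": 0,"gripper": 1},
  {"dx": 0,"dy": 0,"dz": 0,"ax": 0,"ay": 0,"az": 0,"gripper": 0.3},
  {"dx": 0,"dy": 0,"dz": 0,"ax": 0,"ay": 0,"az": 0,"gripper": 0.1},
  {"dx": 0,"dy": 0,"dz": 0,"ax": 0,"ay": 0,"az": 0,"gripper": 0},
  {"dx": 0,"dy": 0,"dz": 0,"ax": 0,"ay": 0,"az": 0,"gripper": 0},
  {"dx": 0,"dy": 0,"dz": 0,"ax": 0,"ay": 0,"az": 0,"gripper": 0},
])

```text
clock: 9.88
eef_pos: [602.0, -65.2, 105.5]
tool_rot: [-3.141, -0.002, -0.208]
force: [-1.6, 0.6, 6.4]
width: 20.1
gripper_force: 58.7
```

Emit:
step_arm([
  {"dx": 0,"dy": 0.013,"dz": 0,"ax": 0,"ay": 0,"az": 0,"gripper": 0},
  {"dx": 0,"dy": 0.013,"dz": 0,"ax": 0,"ay": 0,"az": 0,"gripper": 0},
  {"dx": 0,"dy": 0.013,"dz": 0,"ax": 0,"ay": 0,"az": 0,"gripper": 0},
  {"dx": 0,"dy": 0.013,"dz": 0,"ax": 0,"ay": 0,"az": 0,"gripper": 0},
  {"dx": 0,"dy": 0.013,"dz": 0,"ax": 0,"ay": 0,"az": 0,"gripper": 0},
  {"dx": 0,"dy": 0.013,"dz": 0,"ax": 0,"ay": 0,"az": 0,"gripper": 0},
  {"dx": 0,"dy": 0,"dz": 0,"ax": 0,"ay": 0,"az": 0,"gripper": 0},
])

```text
clock: 10.75
eef_pos: [597.2, -87.3, 105.5]
tool_rot: [-3.14, -0.002, -0.208]
force: [-0.6, 2.1, 6.5]
width: 20.1
gripper_force: 59.0
```

Moved about 22.6 mm freely, so the notch is found. Continue to the stop.

Emit:
step_arm([
  {"dx": 0,"dy": 0.007,"dz": 0,"ax": 0,"ay": 0,"az": 0,"gripper": 0},
  {"dx": 0,"dy": 0.007,"dz": 0,"ax": 0,"ay": 0,"az": 0,"gripper": 0},
  {"dx": 0,"dy": 0.007,"dz": 0,"ax": 0,"ay": 0,"az": 0,"gripper": 0},
  {"dx": 0,"dy": 0,"dz": 0,"ax": 0,"ay": 0,"az": 0,"gripper": 0},
])

```text
clock: 11.25
eef_pos: [597.1, -87.6, 105.5]
tool_rot: [-3.133, -0.002, -0.204]
force: [1.8, 13.2, 5.3]
width: 19.9
gripper_force: 59.3
```

Emit:
step_arm([
  {"dx": 0,"dy": 0.01,"dz": 0,"ax": 0,"ay": 0,"az": 0,"gripper": 0},
  {"dx": 0,"dy": 0.01,"dz": 0,"ax": 0,"ay": 0,"az": 0,"gripper": 0},
  {"dx": 0,"dy": 0,"dz": 0,"ax": 0,"ay": 0,"az": 0,"gripper": 0},
  {"dx": 0,"dy": 0,"dz": 0,"ax": 0,"ay": 0,"az": 0,"gripper": 0},
])

```text
clock: 11.75
eef_pos: [597.1, -87.9, 105.6]
tool_rot: [-3.127, -0.002, -0.201]
force: [2.1, 21.6, 6.3]
width: 19.8
gripper_force: 60.1
```

```bash
python3 - <<'E'
from h import *
s=ctrl.read_state();print(s['eef_pos'],s['force'],s['torque'])
im=snap('wrist','w4.png')
np.savez('w4.npz',s_pos=s['eef_pos'],s_rot=s['tool_rot'],**im)
E
```

```text
[597.08022839 -87.86937154 105.57537089] [ 2.13745344 21.58245029  6.34736147] [ 4.21436317 -0.49016134 -0.18293238]
```

View pics/w4.png

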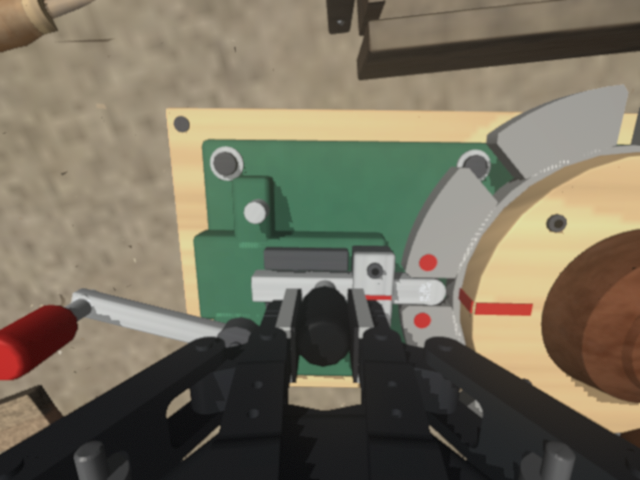

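The bolt's nose is at (445,291), midway between the dots at (428,262) and (422,320), and its tail is at (252,285). I'll measure how deep it is.

```bash
python3 - <<'E'
from h import *
im=dict(np.load('w4.npz'));T=toolT(im)
A=np.array([565,-224.]);e=np.array([np.cos(np.radians(78)),np.sin(np.radians(78))])
for n,u,v,z in [('nose',445,291,60),('tail',252,285,60),('d1',428,262,60),('d2',422,320,60),('st0',475,309,78),('st1',532,309,78),('pivot',238,333,64),('lk',8,358,108)]:
    p=onz(im,u,v,z,T);d=p[:2]-A;print(n,p.round(1),(d@e).round(1),(d[1]*e[0]-d[0]*e[1]).round(1))
E
python3 - <<'E'
import cv2
i=cv2.imread('pics/w4.png')[230:360,360:540];cv2.imwrite('pics/w4c.png',cv2.resize(i,None,fx=4.3,fy=4.3,interpolation=2))
E
```

```text
nose [ 583.2 -148.2   60. ] 78.0 -2.0
tail [605.7 -51.7  60. ] 177.0 -4.0
d1 [ 600.5 -141.5   60. ] 88.1 -17.6
d2 [ 569.1 -134.6   60. ] 88.3 14.6
st0 [ 580.3 -156.    78. ] 69.7 -0.8
st1 [ 575.2 -181.8   78. ] 43.4 -1.2
pivot [582.5 -38.8  64. ] 184.8 21.4
lk [611.4  36.4 108. ] 264.3 8.7
```

View pics/w4c.png

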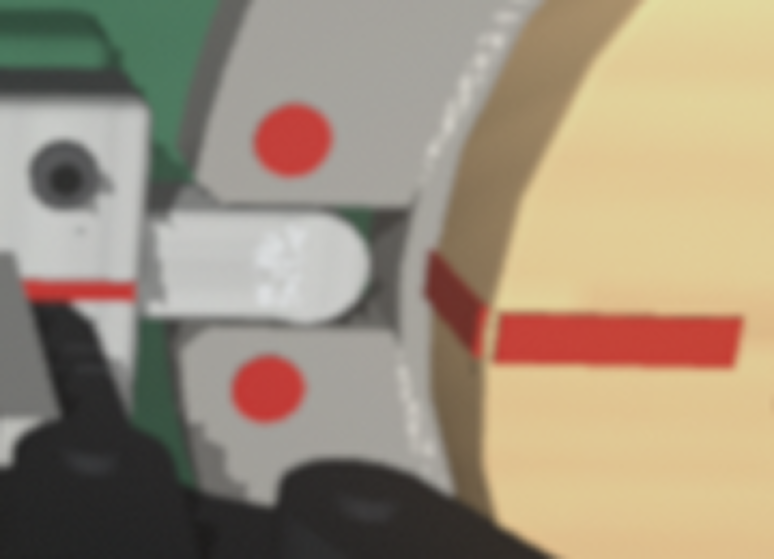

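The bolt's nose is 78.0 mm from the axis, which is exactly the home position. I'll ease off, release, rise and turn for the lever.

Emit:
step_arm([
  {"dx": 0,"dy": -0.013,"dz": 0,"ax": 0,"ay": 0,"az": 0,"gripper": 0},
  {"dx": 0,"dy": -0.013,"dz": 0,"ax": 0,"ay": 0,"az": 0,"gripper": 0},
  {"dx": 0,"dy": 0,"dz": 0,"ax": 0,"ay": 0,"az": 0,"gripper": 1},
  {"dx": 0,"dy": 0,"dz": 0,"ax": 0,"ay": 0,"az": 0,"gripper": 1},
  {"dx": 0,"dy": 0,"dz": 0,"ax": 0,"ay": 0,"az": 0,"gripper": 1},
  {"dx": 0,"dy": 0,"dz": 0,"ax": 0,"ay": 0,"az": 0,"gripper": 1},
  {"dx": 0,"dy": 0,"dz": -0.09,"ax": 0,"ay": 0,"az": 0,"gripper": 1},
  {"dx": 0,"dy": 0,"dz": -0.09,"ax": 0,"ay": 0,"az": 0,"gripper": 1},
  {"dx": 0,"dy": 0,"dz": -0.09,"ax": 0,"ay": 0,"az": 0,"gripper": 1},
  {"dx": 0,"dy": 0,"dz": -0.09,"ax": 0,"ay": 0,"az": 0,"gripper": 1},
  {"dx": 0,"dy": 0,"dz": 0,"ax": 0,"ay": 0,"az": -0.1,"gripper": 1},
  {"dx": 0,"dy": 0,"dz": 0,"ax": 0,"ay": 0,"az": -0.1,"gripper": 1},
  {"dx": 0,"dy": 0,"dz": 0,"ax": 0,"ay": 0,"az": -0.1,"gripper": 1},
  {"dx": 0,"dy": 0,"dz": 0,"ax": 0,"ay": 0,"az": -0.1,"gripper": 1},
  {"dx": 0,"dy": 0,"dz": 0,"ax": 0,"ay": 0,"az": -0.1,"gripper": 1},
  {"dx": 0,"dy": 0,"dz": 0,"ax": 0,"ay": 0,"az": -0.1,"gripper": 1},
  {"dx": 0,"dy": 0,"dz": 0,"ax": 0,"ay": 0,"az": -0.1,"gripper": 1},
  {"dx": 0,"dy": 0,"dz": 0,"ax": 0,"ay": 0,"az": -0.1,"gripper": 1},
  {"dx": 0,"dy": 0,"dz": 0,"ax": 0,"ay": 0,"az": -0.03,"gripper": 1},
  {"dx": 0,"dy": 0,"dz": 0,"ax": 0,"ay": 0,"az": 0,"gripper": 1},
])

```text
clock: 14.3
eef_pos: [595.3, -93.2, 212.1]
tool_rot: [-3.141, 0.0, 1.094]
force: [0.3, -0.5, -0.2]
width: 85.4
gripper_force: 0.0
```

Emit:
step_arm([
  {"dx": 0.104,"dy": -0.039,"dz": 0,"ax": 0,"ay": 0,"az": 0,"gripper": 1},
  {"dx": 0.104,"dy": -0.039,"dz": 0,"ax": 0,"ay": 0,"az": 0,"gripper": 1},
  {"dx": 0.104,"dy": -0.039,"dz": 0,"ax": 0,"ay": 0,"az": 0,"gripper": 1},
  {"dx": 0.104,"dy": -0.039,"dz": 0,"ax": 0,"ay": 0,"az": 0,"gripper": 1},
  {"dx": 0,"dy": 0,"dz": 0.073,"ax": 0,"ay": 0,"az": 0,"gripper": 1},
  {"dx": 0,"dy": 0,"dz": 0.073,"ax": 0,"ay": 0,"az": 0,"gripper": 1},
  {"dx": 0,"dy": 0,"dz": 0.073,"ax": 0,"ay": 0,"az": 0,"gripper": 1},
  {"dx": 0,"dy": 0,"dz": 0.073,"ax": 0,"ay": 0,"az": 0,"gripper": 1},
  {"dx": 0,"dy": 0,"dz": 0.071,"ax": 0,"ay": 0,"az": 0,"gripper": 1},
  {"dx": 0,"dy": 0,"dz": 0,"ax": 0,"ay": 0,"az": 0,"gripper": 0.3},
  {"dx": 0,"dy": 0,"dz": 0,"ax": 0,"ay": 0,"az": 0,"gripper": 0.1},
  {"dx": 0,"dy": 0,"dz": 0,"ax": 0,"ay": 0,"az": 0,"gripper": 0},
  {"dx": 0,"dy": 0,"dz": 0,"ax": 0,"ay": 0,"az": 0,"gripper": 0},
  {"dx": 0,"dy": 0,"dz": 0,"ax": 0,"ay": 0,"az": 0,"gripper": 0},
])

```text
clock: 16.05
eef_pos: [611.5, 39.8, 104.5]
tool_rot: [3.14, -0.001, 1.095]
force: [-1.1, 0.2, 5.8]
width: 20.1
gripper_force: 58.6
```

Emit:
step_arm([
  {"dx": -0.0011,"dy": 0.0247,"dz": 0,"ax": 0,"ay": 0,"az": 0.0556,"gripper": 0},
  {"dx": -0.0011,"dy": 0.0247,"dz": 0,"ax": 0,"ay": 0,"az": 0.0556,"gripper": 0},
  {"dx": -0.0011,"dy": 0.0247,"dz": 0,"ax": 0,"ay": 0,"az": 0.0556,"gripper": 0},
  {"dx": -0.0011,"dy": 0.0247,"dz": 0,"ax": 0,"ay": 0,"az": 0.0556,"gripper": 0},
  {"dx": -0.0011,"dy": 0.0247,"dz": 0,"ax": 0,"ay": 0,"az": 0.0556,"gripper": 0},
  {"dx": -0.0011,"dy": 0.0247,"dz": 0,"ax": 0,"ay": 0,"az": 0.0556,"gripper": 0},
  {"dx": -0.0011,"dy": 0.0247,"dz": 0,"ax": 0,"ay": 0,"az": 0.0556,"gripper": 0},
])

```text
clock: 16.92
eef_pos: [646.7, 3.6, 104.4]
tool_rot: [-3.141, 0.001, 0.481]
force: [-4.2, 0.3, 7.6]
width: 20.2
gripper_force: 58.8
```

Emit:
step_arm([
  {"dx": -0.0013,"dy": 0.0247,"dz": 0,"ax": 0,"ay": 0,"az": 0.0556,"gripper": 0},
  {"dx": -0.0013,"dy": 0.0247,"dz": 0,"ax": 0,"ay": 0,"az": 0.0556,"gripper": 0},
  {"dx": -0.0013,"dy": 0.0247,"dz": 0,"ax": 0,"ay": 0,"az": 0.0556,"gripper": 0},
  {"dx": -0.0013,"dy": 0.0247,"dz": 0,"ax": 0,"ay": 0,"az": 0.0556,"gripper": 0},
  {"dx": -0.0013,"dy": 0.0247,"dz": 0,"ax": 0,"ay": 0,"az": 0.0556,"gripper": 0},
  {"dx": -0.0013,"dy": 0.0247,"dz": 0,"ax": 0,"ay": 0,"az": 0.0556,"gripper": 0},
  {"dx": -0.0013,"dy": 0.0247,"dz": 0,"ax": 0,"ay": 0,"az": 0.0556,"gripper": 0},
  {"dx": 0,"dy": 0,"dz": 0,"ax": 0,"ay": 0,"az": 0,"gripper": 0},
])

```text
clock: 17.92
eef_pos: [654.5, -46.0, 104.5]
tool_rot: [-3.14, 0.003, -0.129]
force: [-5.4, 3.1, 9.9]
width: 20.2
gripper_force: 59.0
```

Emit:
step_arm([
  {"dx": -0.0013,"dy": 0.015,"dz": 0,"ax": 0,"ay": 0,"az": 0.033,"gripper": 0},
  {"dx": -0.001,"dy": 0.015,"dz": 0,"ax": 0,"ay": 0,"az": 0.02,"gripper": 0},
  {"dx": 0,"dy": 0.01,"dz": 0,"ax": 0,"ay": 0,"az": 0,"gripper": 0},
  {"dx": 0,"dy": 0.01,"dz": 0,"ax": 0,"ay": 0,"az": 0,"gripper": 0},
  {"dx": 0,"dy": 0,"dz": 0,"ax": 0,"ay": 0,"az": 0,"gripper": 0},
])

```text
clock: 18.55
eef_pos: [653.4, -51.5, 104.5]
tool_rot: [-3.13, 0.001, -0.204]
force: [-1.1, 15.0, 6.6]
width: 19.7
gripper_force: 59.2
```

Emit:
step_arm([
  {"dx": 0,"dy": 0.013,"dz": 0,"ax": 0,"ay": 0,"az": 0,"gripper": 0},
  {"dx": 0,"dy": 0,"dz": 0,"ax": 0,"ay": 0,"az": 0,"gripper": 0},
  {"dx": 0,"dy": 0,"dz": 0,"ax": 0,"ay": 0,"az": 0,"gripper": 0},
])

```text
clock: 18.92
eef_pos: [653.4, -51.7, 104.5]
tool_rot: [-3.126, 0.001, -0.203]
force: [0.6, 20.8, 6.0]
width: 20.6
gripper_force: 59.6
```

A hard stop. Ease off, release and rise.

Emit:
step_arm([
  {"dx": 0,"dy": -0.015,"dz": 0,"ax": 0,"ay": 0,"az": 0,"gripper": 0},
  {"dx": 0,"dy": -0.01,"dz": 0,"ax": 0,"ay": 0,"az": 0,"gripper": 0},
  {"dx": 0,"dy": 0,"dz": 0,"ax": 0,"ay": 0,"az": 0,"gripper": 1},
  {"dx": 0,"dy": 0,"dz": 0,"ax": 0,"ay": 0,"az": 0,"gripper": 1},
  {"dx": 0,"dy": 0,"dz": 0,"ax": 0,"ay": 0,"az": 0,"gripper": 1},
  {"dx": 0,"dy": 0,"dz": 0,"ax": 0,"ay": 0,"az": 0,"gripper": 1},
  {"dx": 0,"dy": 0,"dz": -0.09,"ax": 0,"ay": 0,"az": 0,"gripper": 1},
  {"dx": 0,"dy": 0,"dz": -0.09,"ax": 0,"ay": 0,"az": 0,"gripper": 1},
  {"dx": 0,"dy": 0,"dz": -0.09,"ax": 0,"ay": 0,"az": 0,"gripper": 1},
  {"dx": 0,"dy": 0,"dz": -0.09,"ax": 0,"ay": 0,"az": 0,"gripper": 1},
  {"dx": -0.15,"dy": 0,"dz": 0,"ax": 0,"ay": 0,"az": 0,"gripper": 1},
  {"dx": -0.15,"dy": 0,"dz": 0,"ax": 0,"ay": 0,"az": 0,"gripper": 1},
  {"dx": 0,"dy": 0,"dz": 0,"ax": 0,"ay": 0,"az": 0,"gripper": 1},
])

```text
clock: 20.55
eef_pos: [561.5, -38.6, 211.3]
tool_rot: [3.141, 0.004, -0.21]
force: [0.9, 0.2, 0.1]
width: 85.4
gripper_force: 0.0
```

```bash
python3 - <<'E'
from h import *
s=ctrl.read_state();print(s['clock'],s['eef_pos'],s['force'])
im=snap('wrist','w5.png')
np.savez('w5.npz',s_pos=s['eef_pos'],s_rot=s['tool_rot'],**im)
E
```

```text
20.55 [561.48822829 -38.64524567 211.29884127] [0.90431034 0.15498683 0.07921956]
```

View pics/w5.png

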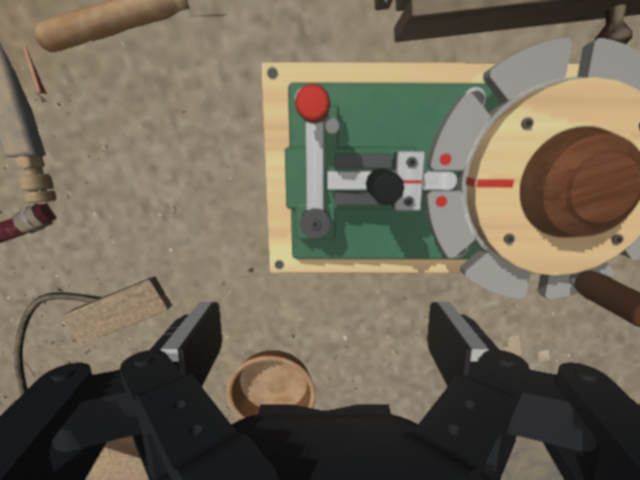

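The lever stands square across the track, from (315,222) to (313,103), and rests against its stop pin. The bolt is seated between the red dots, the bench items are untouched, and the gripper is clear.

```bash
python3 -c "
from h import *
print(ctrl.finish_job())"
```

```text
the job is handed in; nothing more can be done
None
```

I handed the job in at about 20.6 s of the 72 s allowed: the last wrist picture shows the red notch at the bolt, the bolt home and the locking lever closed against its stop, with the arm clear and no loose items seen shifted; no verdict was returned.

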